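# Lock the gas and jack up the patio burner

## Task

I need to get at the feet of the tabletop gas burner: turn its knob until the bar points at the mark rib, then slide the forked lock fully over the knob. Then stand the lever jack flat on the slab with its saddle centred under the ringed mark on the burner's lift tab, pump the handle through a full stroke (fully down, then let it come all the way up), press it fully down again and finish while holding it down with that side of the burner raised. Don't shove the burner about or disturb the ashtray, tumbler, tea cup and glasses case.

Things in the scene. Friction and masses are not known exactly. Their poses are not given: they have to be found in the camera images.
- burner: Square concrete gas burner 240 x 240 mm, about 4 kg, loose on four feet 16 mm high at x, y = +-95. Origin: centre of the feet's underside, on the slab; z up. Flat deck at z = 96; knob and lock on it in a strip along y at x = -85; round pan of stones (radius 60, up to 24 above the deck) at x = 45, y = 0. Lift tab on its -y side; raised there, it tips about its +y feet.
- lift_mark (a point): Centre of the ring mark on top of the steel lift tab, at (0, -144, 52) mm in the burner's frame. The tab is 50 mm wide along the burner's x, 6 mm thick (underside 46 mm above the slab) and sticks out 47 mm from the side wall; the mark is 24 mm out from the wall.
- gas_knob (a joint): Knob turn in rad about the vertical, positive clockwise from above, range -0.7 to 1.6, no stop or click at the mark. 0 = the bar lies along the burner's y and its pointer line points (-y) at the mark rib. Starts at 0.6 to 1.3. Light friction (0.03 N m), stays where left.
- knob_grip (a point): On the knob's axis (burner x = -85, y = -55 mm), 126 mm above the slab, where to grip. The knob is a bar 12 mm thick, 44 mm long, top at 136 mm, on a disc of radius 21 whose top is at 105 mm. Site axes turn with the bar: long along its y, thin along its x.
- knob_mark (a point): Top of the mark rib on the deck: a rib 4 mm wide, 22 mm long along the burner's y, centred 36 mm from the knob's axis on its -y side.
- knob_lock (a joint): Travel of the forked lock in m along the burner's -y, towards the knob: 0 = open, 0.042 = fully over the knob, at its stop, the fork's arms either side of the knob's bar. Starts at 0 to 0.005. Sliding friction about 1.5 N, stays where left.
- lock_grip (a point): Centre of the lock's upright tab, 126 mm above the slab. The tab is 12 mm thick along the burner's x, 24 mm long along y, top at 136 mm, on a plate 36 x 24 mm, top at 113 mm, whose fork arms reach 38 mm from the tab's centre towards the knob. Open, the tab's centre is 84 mm from the knob's axis, towards +y.
- jack: Loose lever jack, 0.77 kg. Origin: on its underside, below the centre of the grip block; x points to the saddle, -x to the handle, z up. Base plate 60 mm wide, 8 mm thick, from x = -110 to +93 mm. Grip block 50 mm along x, 36 mm along y, its top at 68 mm: carry the jack by it.
- saddle_top (a point): Centre of the top of the jack's round saddle (radius 16 mm), at x = 75 mm in the jack's frame; 36 mm above the slab with the handle up. It rises straight up by 50 mm per rad of handle travel, so it meets the lift tab after about 0.2 rad.
- jack_handle (a joint): Handle angle in rad: 0 = up (rest), 0.55 = fully down on its stop. A spring pushes it up (about 2 N at the pad; 5 to 10 N are needed there to lift the burner). The pivot lies along y at x = -15, z = 48 mm in the jack's frame; the handle points to -x and slopes up by 0.42 rad minus this value.
- handle_pad (a point): Centre of the upper face of the rubber press pad at the handle's end (46 mm along the handle, 50 mm wide, 16 mm thick), 160 mm from the pivot along the handle and 8 mm above its line. About 120 mm above the slab with the handle up, 36 mm when fully down.
- ashtray: Bystander: round stainless ashtray with clip-on lid, 92 mm across, 46 mm high; origin centre of underside.
- tumbler: Bystander: glass tumbler, 72 mm across, 95 mm high; origin centre of underside.
- tea_cup: Bystander: ceramic tea cup with a handle, 80 mm across, 65 mm high; origin centre of underside.
- glasses_case: Bystander: plastic sunglasses case 65 x 160 x 45 mm; origin centre of underside.

How it is judged:
By the outcome, as a careful person would: the job done as asked, in the order asked, and still so for the second after the job is handed in, while the arm keeps its last pose, push and grip.
It also fails if it takes over 72 s, if anything falls off the work surface, if the arm or the gripper's body presses on something with over 40 N, if the wrist force passes 120 N, or if a joint passes its speed limit or range.

## Robot

A 7-joint arm with a two-finger parallel gripper is mounted at the origin on the work surface. World frame = base frame: x ahead of the robot, y to its left, z up, the work surface at z = 0. Lengths are in m, angles in rad, forces in N, time in s.
With the tool pointing down it reaches from about 0.425 to 0.925 m from the base axis. Payload 6.8 kg.
Tool frame: the origin (TCP) lies at the very end of the fingers, on their centre line; the grasp point (between the pads) lies 19 mm behind it; z points along the fingers, y is the line along which they close (so a half turn about z gives the same grasp; the last joint's range is limited). The gripper opens to 85 mm and grips with 20 to 120 N. Pads are 22 mm wide; open, the fingers measure 114 mm over their backs; the gripper's body (76 mm by 85 mm) begins 54 mm behind the grasp point. The pads swing forward as they close: fully open they stand 13 mm farther back than shut.
Start: joints at [-1.368, 0.477, 0.022, 1.555, -0.011, 1.109, -0.083], TCP at [0.206, 0.643, 0.231] pointing down, gripper open.
Joint ranges: [-2.96, 2.96], [-0.34, 2.1], [-1.41, 1.46], [0.24, 2.44], [-1.37, 4.51], [0.17, 1.92], [-2.96, 2.96]. Speed limits (rad/s): [2.39, 2.39, 3.14, 3.14, 3.14, 3.14, 3.14].

## Interface

Orientations are given as a unit quaternion [w, x, y, z].
In Python, from station import bot gives the robot as it stands.
- The arm moves only by the tool jog_arm, never from a script. Its argument "motion" is a list of rows, each a list of 7 numbers: the turn, a rotation vector about the tool's x, y, z in rad, then the shift along the tool's x, y, z in mm, then the finger opening in mm, from 0 to 85.4. A call has 1 to 10 rows; each row is the pose to reach, as a shift and turn from the pose commanded when the call began, along the tool's axes at that moment; what a row does not reach only later rows make up. A row lasts 1/8 s, in which the tool goes at most 62.5 mm and 10.7 degrees, less where a joint would pass 70% of its speed; a pose out of reach is approached as far as the arm can. A call with a gripper value outside its range is refused whole. The fingers move at their own pace and stop on an object; "grip_force" is the grip in N (left out, the last holds). Time passes only in rows, so rows that repeat a pose let the fingers close. It gives the time, the measured TCP pose, the force, the opening and the grip force at its end, in the units of the state.
- bot.get_obs(): the state, without advancing time (a new reading comes with each control period).
- bot.read_camera(name): name is "scene" or "top" or "wrist"; returns a dict with "pixels" (420x560x3 uint8, red, green, blue), "camera_matrix" (3x3 intrinsics, pixels), "T" (4x4, takes a point from camera to world coordinates); the wrist camera has in their place "tool_from_camera" (4x4, takes a point from camera to tool coordinates, whose origin is the TCP and whose axes are the flange's). Camera axes: x right, y down, z forward; pixel columns grow to the right and rows downward; lengths in m; the calibration is good to about 2 mm. A picture is of the moment at which its call begins: read the wrist's pose just before it. There is no depth.
- bot.hand_in(): hands the job in; it is judged then, once.
Trained networks look in a picture, given as the dict that the camera call returned (one of the last four; its "shot" number tells which), for a name from the list of things; names that differ only in an ending like _2 or _b are one class to them, and where a whole thing is asked for, a point or a joint stands for the part that bears it (a point fixed in the world has none). Each returns a list of dicts, best first, with "score" (0 to 1); they miss things now and then, are a little off and sometimes report something else, mostly with a low value. They report only what shows in the picture. A call takes as long as a camera call.
- bot.spot_in(thing, picture): "xy" ([column, row] in pixels, amid what is visible of it).
- bot.tip_of(thing, picture): "xy" ([column, row] in pixels: a listed point, or the origin of a listed thing).
The state is a dict: "t": time; "q": joint angles; "joint_vel": joint speeds; "joint_torque": joint torques, N m; "eef_pos": TCP position; "tool_rot": TCP orientation; "contact_force": force on the tool from outside, world axes, zero at the start; "torque": the same for the moment, N m; "gripper_width": opening from 0.0 (shut) to 1.0 (fully open); "grasp_force": force on a finger pad.
Only numpy, scipy, OpenCV 4.12 (cv2) and the standard library are available. Lean on these libraries where they do the work, as an engineer would, in place of code of your own. Each camera call takes 0.05 s, during which the arm holds its last target. There are 200 camera calls.

## Working session

There is one attempt and no reset: what is moved stays moved. The work goes in short steps, Python scripts to look and compute and a tool call to move; the robot and the scene stay as the last step left them, time stands still between calls to the robot, and variables do not carry over. Pictures are saved under pics/ and viewed, at most 10 in all, crops included, and the job is handed in when it is done.

Besides the shell and the picture viewer there is one more tool, called after "Call:" as name(argument=value, ...) on one line, values as JSON. jog_arm: Moves the arm, as the interface text tells. Its arguments: {"type":"object","properties":{"motion":{"type":"array"},"grip_force":{"type":"number"}},"required":["motion"]}

```bash
mkdir -p pics; ls
cat > h.py <<'E'
import numpy as np, cv2
from station import bot
from scipy.spatial.transform import Rotation as R
def wR(o): q=o['tool_rot']; return R.from_quat([q[1],q[2],q[3],q[0]])
def shot(n,save=None):
    o=bot.get_obs(); p=bot.read_camera(n)
    if n=='wrist':
        T=np.eye(4);T[:3,:3]=wR(o).as_matrix();T[:3,3]=o['eef_pos'];p['Tw']=T@np.array(p['tool_from_camera'])
    else: p['Tw']=np.array(p['T'])
    if save: cv2.imwrite(f'pics/{save}.png',p['pixels'][:,:,::-1])
    return p
def atz(p,xy,z):
    d=p['Tw'][:3,:3]@np.linalg.inv(np.array(p['camera_matrix']))@[xy[0],xy[1],1]; c=p['Tw'][:3,3]
    return c+d*(z-c[2])/d[2]
def proj(p,X):
    T=np.linalg.inv(p['Tw']); c=T[:3,:3]@X+T[:3,3]; u=np.array(p['camera_matrix'])@c; return u[:2]/u[2]
def tip(p,n,z,f=None):
    r=(f or bot.tip_of)(n,{k:v for k,v in p.items() if k!='Tw'})
    for d in r[:2]: print(n,round(d['score'],2),np.round(d['xy'],1),np.round(atz(p,d['xy'],z)[:2]*1000,1))
    return r
def shift(pos,rv=None):
    o=bot.get_obs(); return wR(o).inv().apply(np.array(pos)-o['eef_pos'])*1000
E
python3 - <<'E'
from h import *
o=bot.get_obs(); print({k:np.round(v,3) for k,v in o.items()})
print(wR(o).as_matrix().round(3))
Z=dict(burner=0,lift_mark=.052,knob_grip=.126,knob_mark=.1,lock_grip=.126,jack=0,saddle_top=.036,handle_pad=.12,ashtray=0,tumbler=0,tea_cup=0,glasses_case=0)
for c in ('top','scene'):
    p=shot(c,c+'0'); print(c,p['Tw'][:3,3].round(2))
    for n,z in Z.items(): tip(p,n,z)
E
```

```text
pics
{'t': np.float64(0.0), 'q': array([-1.368,  0.478,  0.022,  1.556, -0.011,  1.109, -0.083]), 'joint_vel': array([ 0.   , -0.   ,  0.   ,  0.   ,  0.001,  0.002,  0.001]), 'joint_torque': array([-1.0000e-03, -5.9645e+01,  1.6080e+00, -2.8120e+01,  1.3000e-02,
        9.0000e-03,  0.0000e+00]), 'eef_pos': array([0.206, 0.642, 0.23 ]), 'tool_rot': array([-0.   ,  0.155,  0.988, -0.001]), 'contact_force': array([-0.68 ,  0.673,  0.629]), 'torque': array([-0.047,  0.03 , -0.037]), 'grasp_force': np.float64(0.0), 'gripper_width': np.float64(0.999)}
[[-0.952  0.306 -0.   ]
 [ 0.306  0.952 -0.002]
 [-0.    -0.002 -1.   ]]
top [ 0.45 -0.01  1.06]
burner 0.58 [212.8 198. ] [565.6 177.6]
lift_mark 0.78 [263.2 185.5] [591.4  34.3]
knob_grip 0.6 [317.7 268. ] [378.7 -98.7]
knob_grip 0.51 [232.  223.4] [489. 108.]
knob_mark 0.81 [245.4 218. ] [503.2  77.6]
lock_grip 0.62 [198.7 224.9] [486.4 189.6]
jack 0.67 [357.4 204. ] [ 543.2 -223.7]
saddle_top 0.47 [329.8 204.2] [ 540.6 -142.9]
saddle_top 0.37 [246.3 220. ] [501.2  81.2]
handle_pad 0.56 [430.3 193.5] [ 556.2 -378.9]
handle_pad 0.2 [216.6 196. ] [557.5 146.7]
ashtray 0.62 [316.7 268.8] [ 366.8 -107.5]
tumbler 0.84 [120.3 175.8] [632.  438.3]
tumbler 0.19 [228.9 222.6] [496.4 132.8]
tea_cup 0.78 [307.3 126.7] [763.8 -89.3]
tea_cup 0.62 [229.7 222.3] [497.2 130.6]
glasses_case 0.64 [145.1 286.1] [325.1 363.8]
scene [1.54 0.14 0.84]
burner 0.77 [338.7 245.3] [564.1 173.7]
lift_mark 0.91 [283.4 233.4] [597.7  32.1]
knob_grip 0.5 [314.  188.7] [497.   98.6]
knob_mark 0.59 [305.9 194.7] [489.6  78. ]
lock_grip 0.49 [351. 191.] [494.5 193.3]
jack 0.65 [193.5 227.7] [ 544.3 -219.9]
saddle_top 0.5 [221.7 289.9] [793.2 -83. ]
saddle_top 0.42 [218.8 220.6] [ 549.  -146.1]
ashtray 0.6 [244.5 194.4] [ 370.7 -111.6]
tumbler 0.98 [448.8 271.9] [626.9 443.4]
tea_cup 0.6 [221.2 287.4] [752.  -95.8]
tea_cup 0.36 [130.4 188.8] [ 388.6 -458.6]
```

View pics/top0.png

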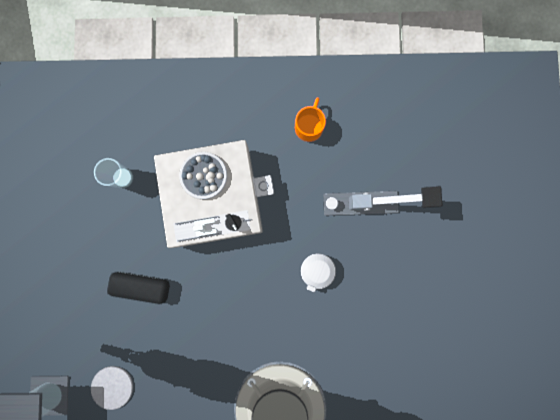

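View pics/scene0.png

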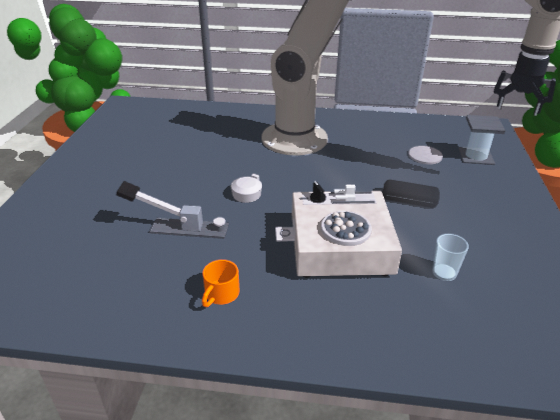

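Call:
jog_arm(motion=[[0,0,0.1,-42,-39,-30,60],[0,0,0.2,-84,-78,-60,60],[0,0,0.35,-126,-117,-80,60],[0,0,0.5,-168,-156,-100,60],[0,0,0.65,-210,-195,-100,60],[0,0,0.8,-252,-234,-100,60],[0,0,0.95,-295,-273,-100,60],[0,0,1.06,-340,-312,-100,60],[0,0,1.06,-382,-351,-100,60],[0,0,1.06,-423,-389,-100,60]])

```text
t: 2.55
eef_pos: [0.4909, 0.1412, 0.3317]
tool_rot: [0.0, 0.633, 0.774, 0.001]
contact_force: [0.6, 0.4, -0.5]
gripper_width: 0.706
grasp_force: 0.0
```

Run:
```python
from h import *
o=bot.get_obs(); print(o['eef_pos'].round(3),wR(o).as_matrix().round(3),o['q'].round(2))
p=shot('wrist','w1'); print(np.array(p['tool_from_camera']).round(3))
for n,z in dict(lift_mark=.052,knob_grip=.126,knob_mark=.1,lock_grip=.126,burner=0).items(): tip(p,n,z)
```

```text
[0.491 0.141 0.332] [[-0.199  0.98   0.001]
 [ 0.98   0.199  0.001]
 [ 0.001  0.001 -1.   ]] [-0.85  0.11  0.49  1.84 -0.06  1.21 -0.14]
[[ 0.    -0.945 -0.327  0.084]
 [ 1.    -0.     0.    -0.001]
 [-0.    -0.327  0.945 -0.142]
 [ 0.     0.     0.     1.   ]]
lift_mark 0.8 [323.9 242.3] [583.7  38.4]
knob_grip 0.78 [276.  204.5] [493.9 108.9]
knob_mark 0.88 [275.8 222.1] [500.1  75.8]
burner 0.92 [335.3 150. ] [575.2 174.8]
```

View pics/w1.png

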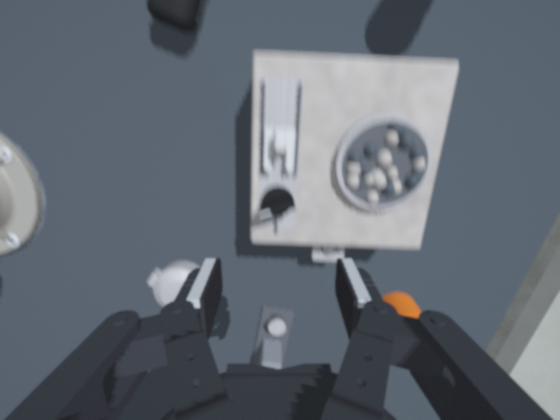

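Run:
```python
from h import *
p=shot('wrist')
P=np.array([atz(p,c,.096)[:2]*1000 for c in [(254,51),(458,60),(421,249),(250,243)]]);print(P.round(1))
c=P.mean(0); ex=(P[1]+P[2]-P[0]-P[3])/2; ey=(P[0]+P[1]-P[2]-P[3])/2
print(c,np.linalg.norm(ex),np.linalg.norm(ey),np.arctan2(ex[1],ex[0]),np.arctan2(-ey[0],ey[1]))
a=p['pixels'][150:260,225:345][:,:,::-1]; cv2.imwrite('pics/w1c.png',cv2.resize(a,None,fx=5,fy=5,interpolation=cv2.INTER_CUBIC))
```

```text
[[433.5 276.9]
 [663.6 314.5]
 [707.   78.2]
 [469.9  39.3]]
[568.51680105 177.2375219 ] 236.73659711451722 240.31032987109162 0.1625717417365758 0.16676783966519054
```

View pics/w1c.png

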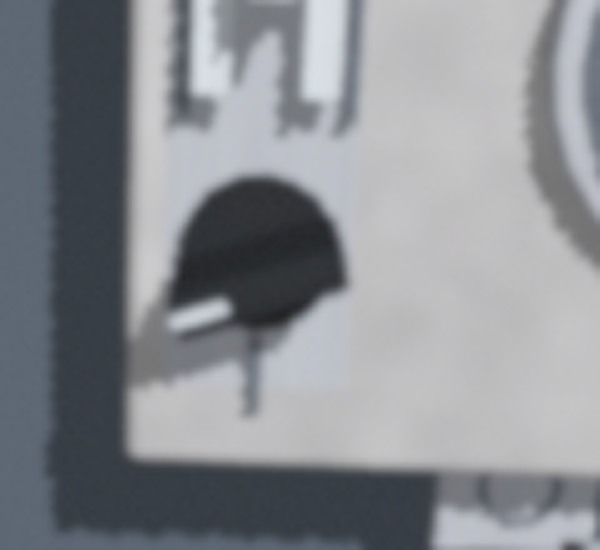

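Run:
```python
from h import *
p=shot('wrist')
f=lambda x,y:atz(p,(225+x/5,150+y/5),.136)[:2]*1000
a,b=f(170,322),f(232,303);print(a,b)
d=a-b; print('pointer ang',np.arctan2(d[1],d[0]),' zero ang',.165-np.pi/2)
k=np.array([493.8,109]); d=a-k; print(np.arctan2(d[1],d[0]),np.linalg.norm(d))
print(shift([.4938,.109,.3]))
```

```text
[474.25441866  99.10629674] [487.9624476  106.89115982]
pointer ang -2.625106531458197  zero ang -1.4057963267948965
-2.673008352378286 21.90696496898045
[-35.6171586   -3.0348889   31.19180299]
```

Call:
jog_arm(motion=[[0,0,0.18,-20,-3,30,40],[0,0,0.36,-36,-3,60,40],[0,0,0.54,-36,-3,90,40],[0,0,0.72,-36,-3,110,40],[0,0,0.9,-36,-3,125,40],[0,0,1.08,-36,-3,135,40],[0,0,1.27,-36,-3,140,40],[0,0,1.27,-36,-3,140,40]])

```text
t: 3.95
eef_pos: [0.4938, 0.1082, 0.1909]
tool_rot: [0.0, 0.968, 0.25, -0.001]
contact_force: [0.6, -0.6, 0.5]
gripper_width: 0.469
grasp_force: 0.0
```

Run:
```python
from h import *
o=bot.get_obs(); print(o['eef_pos'].round(4),wR(o).as_matrix().round(3),o['q'].round(2))
p=shot('wrist','w2')
tip(p,'knob_grip',.126)
print(proj(p,np.array([.4938,.109,.136])),proj(p,np.array([o['eef_pos'][0],o['eef_pos'][1],.136])))
print(shift([.4938,.109,.11]))
```

```text
[0.4938 0.1082 0.1909] [[ 0.875  0.483 -0.001]
 [ 0.483 -0.875 -0.001]
 [-0.001 -0.    -1.   ]] [-0.91  0.29  0.68  2.03 -0.23  0.9  -1.17]
knob_grip 0.72 [276.6 219.5] [494.9 110.7]
[277.94084523 226.9929402 ] [278.93148107 227.45454208]
[ 3.64584780e-02 -1.21776496e+00  8.14310463e+01]
```

View pics/w2.png

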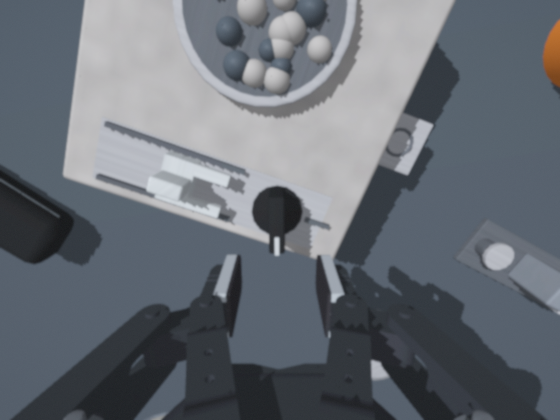

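Call:
jog_arm(motion=[[0,0,0,0,-1,40,40],[0,0,0,0,-1,81,40],[0,0,0,0,-1,81,40],[0,0,0,0,-1,81,5],[0,0,0,0,-1,81,5],[0,0,0,0,-1,81,5],[0,0,0,0,-1,81,5],[0,0,0,0,-1,81,5]], grip_force=25)

```text
t: 5.05
eef_pos: [0.4944, 0.1097, 0.1121]
tool_rot: [-0.001, 0.969, 0.249, 0.001]
contact_force: [-3.7, 4.0, 6.8]
gripper_width: 0.132
grasp_force: 30.5
```

Call:
jog_arm(motion=[[0,0,-0.14,0,0,-2,5],[0,0,-0.28,0,0,-2,5],[0,0,-0.42,0,0,-2,5],[0,0,-0.56,0,0,-2,5],[0,0,-0.7,0,0,-2,5],[0,0,-0.84,0,0,-2,5],[0,0,-0.98,0,0,-2,5],[0,0,-1.12,0,0,-2,5],[0,0,-1.232,0,0,-2,5],[0,0,-1.232,0,0,-2,5]])

```text
t: 6.3
eef_pos: [0.4942, 0.1095, 0.1123]
tool_rot: [0.0, 0.646, 0.763, 0.001]
contact_force: [2.4, 5.6, -14.8]
gripper_width: 0.133
grasp_force: 27.3
```

Call:
jog_arm(motion=[[0,0,0,0,0,0,40],[0,0,0,0,0,0,40],[0,0,0,0,0,0,40],[0,0,0,0,0,-40,40],[0,0,0,0,0,-80,40],[0,0,0,20,0,-80,40],[0,0,0,20,0,-80,40]])

```text
t: 7.18
eef_pos: [0.4907, 0.1289, 0.1928]
tool_rot: [0.0, 0.647, 0.763, 0.001]
contact_force: [-0.5, -1.5, -0.1]
gripper_width: 0.471
grasp_force: 0.0
```

Run:
```python
from h import *
o=bot.get_obs(); print(o['eef_pos'].round(4),wR(o).as_matrix().round(3))
p=shot('wrist')
for n,z in dict(knob_grip=.126,knob_mark=.1,lock_grip=.126,lift_mark=.052).items(): tip(p,n,z)
a=p['pixels'][50:250,200:420][:,:,::-1]; cv2.imwrite('pics/w3.png',cv2.resize(a,None,fx=3,fy=3,interpolation=cv2.INTER_CUBIC))
```

```text
[0.4907 0.1289 0.1928] [[-0.164  0.987  0.001]
 [ 0.987  0.164  0.001]
 [ 0.001  0.001 -1.   ]]
knob_grip 0.97 [279.4 245. ] [493.8 110.4]
knob_mark 0.75 [276.3 269.8] [497.4  73. ]
lock_grip 0.77 [278.  138.2] [479.5 190.2]
lift_mark 0.93 [350.4 286.8] [586.   36.8]
```

View pics/w3.png

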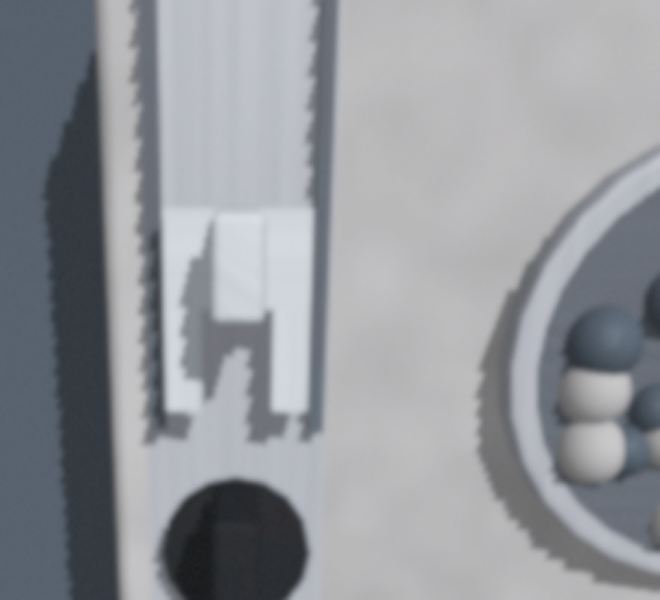

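Run:
```python
from h import *
p=shot('wrist')
a=p['pixels'][180:310,220:350][:,:,::-1]; cv2.imwrite('pics/w4.png',cv2.resize(a,None,fx=4.6,fy=4.6,interpolation=cv2.INTER_CUBIC))
```

```text
(no output)
```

View pics/w4.png

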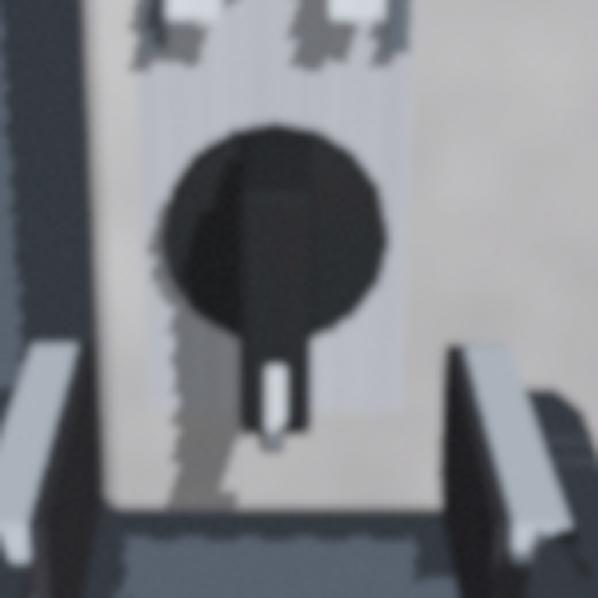

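Call:
jog_arm(motion=[[0,0,0,32,0,0,40],[0,0,0,63,0,20,40],[0,0,0,63,0,50,40],[0,0,0,63,0,75,40],[0,0,0,63,0,75,40],[0,0,0,63,0,75,5],[0,0,0,63,0,75,5],[0,0,0,63,0,75,5],[0,0,0,63,0,75,5],[0,0,0,63,0,75,5]], grip_force=20)

```text
t: 8.72
eef_pos: [0.4812, 0.1899, 0.1184]
tool_rot: [0.0, 0.648, 0.762, 0.001]
contact_force: [-0.6, -1.0, 7.4]
gripper_width: 0.13
grasp_force: 25.6
```

Call:
jog_arm(motion=[[0,0,0,-8,0,0,5],[0,0,0,-16,0,0,5],[0,0,0,-24,0,0,5],[0,0,0,-30,0,0,5],[0,0,0,-34,0,0,5],[0,0,0,-36,0,0,5]])

```text
t: 9.48
eef_pos: [0.4869, 0.155, 0.1184]
tool_rot: [-0.0, 0.648, 0.762, 0.001]
contact_force: [-1.1, 1.1, 7.0]
gripper_width: 0.13
grasp_force: 25.6
```

Call:
jog_arm(motion=[[0,0,0,-1,0,0,5],[0,0,0,-2,0,0,5],[0,0,0,-3,0,0,5],[0,0,0,-3,0,0,5]])

```text
t: 9.98
eef_pos: [0.4873, 0.1522, 0.1184]
tool_rot: [-0.0, 0.648, 0.762, 0.001]
contact_force: [-1.2, 0.2, 6.7]
gripper_width: 0.131
grasp_force: 25.6
```

Call:
jog_arm(motion=[[0,0,0,-1,0,0,5],[0,0,0,-2,0,0,5],[0,0,0,-2,0,0,5]])

```text
t: 10.35
eef_pos: [0.4876, 0.1503, 0.1184]
tool_rot: [-0.0, 0.647, 0.762, 0.001]
contact_force: [-1.8, 1.2, 7.0]
gripper_width: 0.133
grasp_force: 25.6
```

Call:
jog_arm(motion=[[0,0,0,-1,0,0,5],[0,0,0,-2,0,0,5],[0,0,0,-2,0,0,5]])

```text
t: 10.72
eef_pos: [0.4876, 0.1502, 0.1184]
tool_rot: [-0.001, 0.647, 0.763, 0.002]
contact_force: [-2.6, 5.7, 5.8]
gripper_width: 0.133
grasp_force: 25.5
```

Call:
jog_arm(motion=[[0,0,0,1,0,0,35],[0,0,0,1,0,0,35],[0,0,0,1,0,0,35],[0,0,0,1,0,-40,35],[0,0,0,0,0,-85,40],[0,0,0,20,0,-85,40],[0,0,0,20,0,-85,40]])

```text
t: 11.6
eef_pos: [0.484, 0.1683, 0.2025]
tool_rot: [-0.0, 0.647, 0.763, 0.0]
contact_force: [0.5, -0.0, 0.2]
gripper_width: 0.465
grasp_force: 0.0
```

Run:
```python
from h import *
o=bot.get_obs(); print(o['eef_pos'].round(4))
p=shot('wrist')
for n,z in dict(knob_grip=.126,knob_mark=.1,lock_grip=.126,lift_mark=.052).items(): tip(p,n,z)
a=p['pixels'][150:310,200:360][:,:,::-1]; cv2.imwrite('pics/w5.png',cv2.resize(a,None,fx=3.7,fy=3.7,interpolation=cv2.INTER_CUBIC))
```

```text
[0.484  0.1683 0.2025]
knob_grip 0.91 [278.7 285. ] [493.6 107.8]
knob_mark 0.91 [277.4 300.1] [498.   73.7]
lock_grip 0.59 [282.6 237.1] [489.3 152.4]
```

View pics/w5.png

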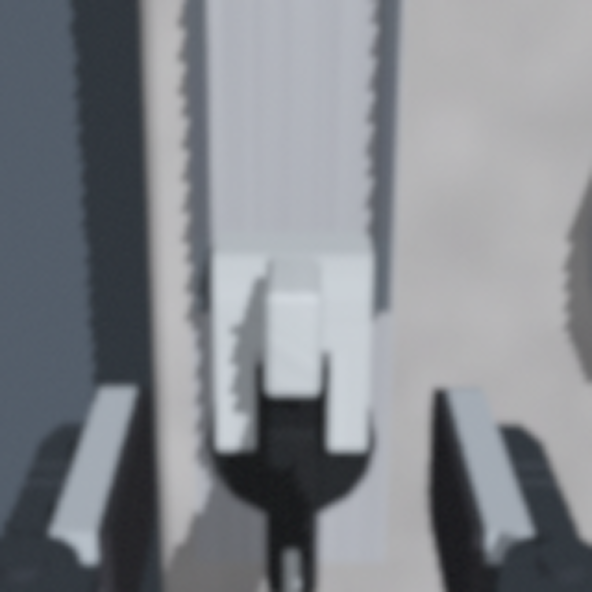

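Call:
jog_arm(motion=[[0,0,0,-40,0,-30,60],[0,0,0.02,-90,0,-58,65],[0,0,0.04,-145,-1,-58,65],[0,0,0.06,-200,-1,-58,65],[0,0,0.08,-255,-2,-58,65],[0,0,0.1,-310,-2,-58,65],[0,0,0.1,-355,-2,-58,65],[0,0,0.1,-373,-2,-58,65],[0,0,0.1,-373,-2,-58,65]])

```text
t: 12.98
eef_pos: [0.5419, -0.2022, 0.2598]
tool_rot: [-0.0, 0.686, 0.728, -0.0]
contact_force: [-0.6, 1.0, -0.1]
gripper_width: 0.762
grasp_force: 0.0
```

Run:
```python
from h import *
o=bot.get_obs(); print(o['eef_pos'].round(4),wR(o).as_matrix().round(3))
p=shot('wrist','w6')
for n,z in dict(jack=0,saddle_top=.036,handle_pad=.12,lift_mark=.052).items(): tip(p,n,z)
```

```text
[ 0.5419 -0.2022  0.2598] [[-0.06   0.998 -0.001]
 [ 0.998  0.06  -0.   ]
 [-0.    -0.001 -1.   ]]
jack 0.73 [277.1 183.7] [ 540.4 -222.6]
saddle_top 0.85 [284.4 128.8] [ 544.8 -145.5]
handle_pad 0.95 [277.6 337.8] [ 550.6 -378. ]
```

View pics/w6.png

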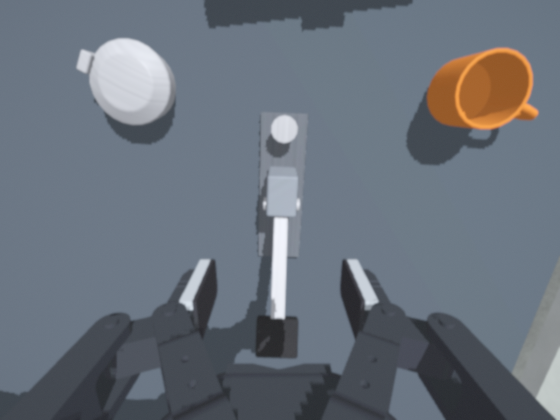

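Run:
```python
from h import *
p=shot('wrist')
for c,z in [((284.5,113),.008),((279.5,256),.008),((282.5,169),.068),((281.5,197),.068),((284.4,128.5),.036),((277.5,338),.12)]: print(c,(atz(p,c,z)[:2]*1000).round(1))
o=bot.get_obs();print(wR(o).inv().apply(np.array([.546,-.2215,.035])-o['eef_pos'])*1000)
```

```text
(284.5, 113) [ 544.8 -125.2]
(279.5, 256) [ 551.9 -327.3]
(282.5, 169) [ 545.6 -184.4]
(281.5, 197) [ 546.7 -217.6]
(284.4, 128.5) [ 545.4 -142.1]
(277.5, 338) [ 552.2 -375.4]
[-22.18085152   1.93439383 225.26664294]
```

Call:
jog_arm(motion=[[0,0,0.03,-11,4,50,65],[0,0,0.03,-11,4,100,65],[0,0,0.03,-11,4,150,65],[0,0,0.03,-11,4,195,65],[0,0,0.03,-11,4,222,65],[0,0,0.03,-11,4,222,65],[0,0,0.03,-11,4,222,30],[0,0,0.03,-11,4,222,30],[0,0,0.03,-11,4,222,30],[0,0,0.03,-11,4,222,30]], grip_force=80)

```text
t: 14.52
eef_pos: [0.5477, -0.2122, 0.0402]
tool_rot: [0.001, 0.696, 0.718, 0.001]
contact_force: [-2.6, 0.0, 6.7]
gripper_width: 0.407
grasp_force: 81.5
```

Run:
```python
from h import *
o=bot.get_obs(); print(o['eef_pos'].round(4),wR(o).as_matrix().round(3),o['gripper_width'],o['grasp_force'])
p=shot('wrist','w7')
for n,z in dict(saddle_top=.036,lift_mark=.052).items(): tip(p,n,z)
p=shot('scene')
for n,z in dict(saddle_top=.036,lift_mark=.052,jack=0,handle_pad=.12,burner=0).items(): tip(p,n,z)
```

```text
[ 0.5477 -0.2122  0.0402] [[-0.032  0.999  0.002]
 [ 0.999  0.032  0.   ]
 [-0.     0.002 -1.   ]] 0.4071424734753249 81.4962100982666
saddle_top 0.88 [277.4 143. ] [ 544.2 -145.8]
saddle_top 0.58 [219.7 222.2] [ 555.3 -142.2]
lift_mark 0.72 [280.7 233.2] [597.9  25.3]
jack 0.78 [192.9 230.5] [ 556.2 -218.3]
jack 0.3 [220.3 224.6] [ 521.3 -150.8]
handle_pad 0.83 [129.  192.7] [ 570.7 -370.4]
burner 0.75 [128.2 193.3] [ 412.2 -456.3]
```

Call:
jog_arm(motion=[[0,0,0,0,0,-5,30],[0,0,0,0,0,-8,30],[0,0,-0.02,15,10,-8,30],[0,0,-0.05,35,22,-8,30],[0,0,-0.08,60,38,-8,30],[0,0,-0.11,85,55,-8,30],[0,0,-0.133,103,66,-8,30],[0,0,-0.133,110,70,-8,30],[0,0,-0.133,110,70,-8,30]])

```text
t: 16.1
eef_pos: [0.6133, -0.0996, 0.0461]
tool_rot: [-0.0, 0.646, 0.763, -0.0]
contact_force: [-0.5, -1.1, -8.4]
gripper_width: 0.41
grasp_force: 80.5
```

Run:
```python
from h import *
o=bot.get_obs(); print(o['eef_pos'].round(4),wR(o).as_matrix().round(3),o['gripper_width'],o['grasp_force'])
p=shot('wrist','w8')
for n,z in dict(saddle_top=.043,lift_mark=.052,handle_pad=.126).items(): tip(p,n,z)
```

```text
[ 0.6133 -0.0996  0.0461] [[-0.165  0.986 -0.001]
 [ 0.986  0.165 -0.   ]
 [-0.    -0.001 -1.   ]] 0.40973604707686917 80.51447868347168
saddle_top 0.81 [278.  143.9] [601.4 -34.4]
```

View pics/w8.png

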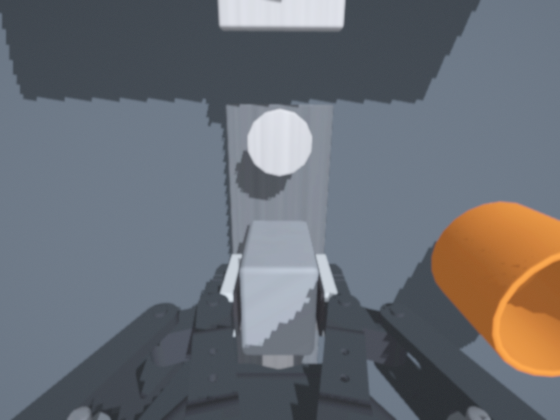

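Run:
```python
from h import *
p=shot('wrist')
a,b=atz(p,(219.5,25),.050)*1000,atz(p,(345,25.5),.050)*1000
print(a,b,np.linalg.norm(a-b)); d=b-a; th=np.arctan2(d[1],d[0]); print('yaw',th)
m=(a+b)/2+23*np.array([-np.sin(th),np.cos(th),0]); print('mark',m)
for z in (.04,.042,.044): print('saddle',(atz(p,(280,143),z)*1000).round(1))
s=atz(p,(280,143),.042)*1000
print('tool shift',wR(bot.get_obs()).inv().apply(m-s))
```

```text
[569.87649921   7.60761795  50.        ] [620.07438312  15.66383372  50.        ] 50.84024155640508
yaw 0.15913216711923675
mark [591.330829    34.34512482  50.        ]
saddle [602.  -36.1  40. ]
saddle [602.  -35.8  42. ]
saddle [601.9 -35.6  44. ]
tool shift [70.95301302  0.88006123 -8.03607272]
```

Call:
jog_arm(motion=[[0,0,0,5,1,2,30],[0,0,0,18,1,2,30],[0,0,0,32,1,2,30],[0,0,0,46,1,2,30],[0,0,0,60,1,2,30],[0,0,0,68,1,2,30],[0,0,0,71,1,2,30],[0,0,0,71,1,2,30]])

```text
t: 17.35
eef_pos: [0.6029, -0.0299, 0.0444]
tool_rot: [0.0, 0.646, 0.763, -0.0]
contact_force: [0.2, -0.5, -7.3]
gripper_width: 0.407
grasp_force: 80.5
```

Run:
```python
from h import *
o=bot.get_obs(); print(o['eef_pos'].round(4),wR(o).as_matrix().round(3),o['contact_force'])
p=shot('wrist','w9')
for n,z in dict(saddle_top=.04,lift_mark=.052).items(): tip(p,n,z)
```

```text
[ 0.6029 -0.0299  0.0444] [[-0.164  0.986  0.   ]
 [ 0.986  0.164 -0.   ]
 [-0.     0.    -1.   ]] [ 0.24066073 -0.5067515  -7.3061575 ]
saddle_top 0.28 [276.2 143.2] [590.1  35.4]
lift_mark 0.87 [274.1 146.1] [589.3  35.4]
```

View pics/w9.png

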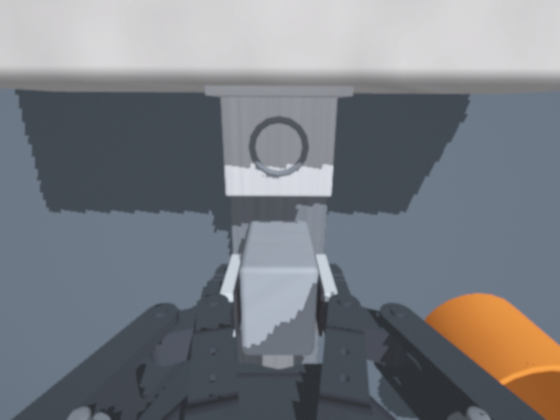

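Run:
```python
from h import *
p=shot('wrist')
m=atz(p,(279,146.5),.052)*1000; s=atz(p,(280,143),.040)*1000
print(m,s,wR(bot.get_obs()).inv().apply(m-s)); print(bot.get_obs()['t'])
```

```text
[591.52648834  35.03926896  52.        ] [592.02243411  35.19319658  40.        ] [ -0.07522774  -0.51329247 -12.00002198]
17.55
```

Call:
jog_arm(motion=[[0,0,0,0,-0.5,2,30],[0,0,0,0,-0.5,3.5,30],[0,0,0,0,-0.5,4.5,30],[0,0,0,0,-0.5,4.5,30]])

```text
t: 18.05
eef_pos: [0.6022, -0.0298, 0.0402]
tool_rot: [-0.0, 0.646, 0.763, -0.0]
contact_force: [-3.1, 0.0, 1.5]
gripper_width: 0.407
grasp_force: 81.3
```

On the slab (contact force changed sign, same height as at pickup). Release and rise.

Call:
jog_arm(motion=[[0,0,0,0,0,0,40],[0,0,0,0,0,0,55],[0,0,0,0,0,0,60],[0,0,0,0,0,0,60],[0,0,0,0,0,-40,60],[0,0,0,0,0,-90,60],[0,0,0,0,0,-140,60],[0,0,0,-40,0,-170,60],[0,0,0,-60,0,-170,60],[0,0,0,-60,0,-170,60]])

```text
t: 19.3
eef_pos: [0.6116, -0.0906, 0.2091]
tool_rot: [-0.0, 0.648, 0.762, -0.0]
contact_force: [-1.4, 0.6, -0.1]
gripper_width: 0.705
grasp_force: 0.0
```

Run:
```python
from h import *
o=bot.get_obs(); print(o['eef_pos'].round(4),wR(o).as_matrix().round(3),o['contact_force'])
p=shot('wrist','w10')
for n,z in dict(saddle_top=.036,lift_mark=.052,jack=0,handle_pad=.12,knob_grip=.126,lock_grip=.126).items(): tip(p,n,z)
for n in ('top','scene'):
    p=shot(n,n+'1')
    for n,z in dict(lift_mark=.052,handle_pad=.12,burner=0,jack=0).items(): tip(p,n,z)
print(shift([.6302,-.1947,.135]))
```

```text
[ 0.6116 -0.0906  0.2091] [[-0.161  0.987 -0.001]
 [ 0.987  0.161 -0.   ]
 [-0.    -0.001 -1.   ]] [-1.35056332  0.60348355 -0.08120364]
lift_mark 0.93 [276.5  52.3] [588.3  35.6]
handle_pad 0.66 [280.2 318. ] [ 629.5 -195. ]
lock_grip 0.15 [399.7 192.8] [701.7 -57.2]
lift_mark 0.59 [264.7 186.1] [589.8  30.3]
handle_pad 0.45 [354.2 167.1] [ 624.6 -194.6]
burner 0.58 [210.5 197.1] [568.2 184. ]
jack 0.73 [293.8 183.3] [603.6 -48.7]
lift_mark 0.79 [279.3 232.2] [594.4  21.3]
handle_pad 0.71 [188.6 213.6] [ 635.8 -194.9]
burner 0.97 [337.5 247.5] [573.2 170.8]
burner 0.59 [335.7 190.5] [313.3 157.3]
jack 0.96 [257.3 246.6] [597.6 -35.4]
[-107.30871777    0.35172119   74.82579955]
```

Call:
jog_arm(motion=[[0,0,0,-40,0,0,0],[0,0,0,-80,0,10,0],[0,0,0,-107,0,30,0],[0,0,0,-107,0,60,0],[0,0,0,-107,0,78,0],[0,0,0,-107,0,78,0],[0,0,0,-107,0,78,0]], grip_force=20)

```text
t: 21.02
eef_pos: [0.6306, -0.1942, 0.1328]
tool_rot: [0.001, 0.646, 0.763, 0.0]
contact_force: [0.0, 0.6, 0.3]
gripper_width: 0.004
grasp_force: 0.0
```

Call:
jog_arm(motion=[[0,0,0,-1,0,10,0],[0,0,0,-4,0,20,0],[0,0,0,-8,0,30,0],[0,0,0,-11,0,40,0],[0,0,0,-13,0,50,0],[0,0,0,-15,0,60,0],[0,0,0,-16.5,0,70,0],[0,0,0,-17,0,80,0],[0,0,0,-17,0,88,0],[0,0,0,-17,0,92,0]])

```text
t: 22.28
eef_pos: [0.6328, -0.2109, 0.0397]
tool_rot: [-0.0, 0.646, 0.763, 0.0]
contact_force: [-0.7, 2.3, 7.5]
gripper_width: 0.001
grasp_force: 3.8
```

Call:
jog_arm(motion=[[0,0,0,0,0,2,0],[0,0,0,0,0,4,0],[0,0,0,0,0,6,0],[0,0,0,0,0,6,0]])

```text
t: 22.78
eef_pos: [0.633, -0.2106, 0.0352]
tool_rot: [-0.0, 0.646, 0.763, 0.001]
contact_force: [-4.9, 3.7, 17.3]
gripper_width: -0.002
grasp_force: 8.1
```

Call:
jog_arm(motion=[[0,0,0,0,0,1.5,0],[0,0,0,0,0,1.5,0]])

```text
t: 23.02
eef_pos: [0.633, -0.2106, 0.0346]
tool_rot: [-0.001, 0.646, 0.763, 0.001]
contact_force: [-5.7, 6.0, 23.6]
gripper_width: 0.001
grasp_force: 11.2
```

Run:
```python
from h import *
for n in ('top','scene'):
    p=shot(n,n+'2')
    for n,z in dict(lift_mark=.065,handle_pad=.035,burner=0,jack=0,knob_grip=.126,lock_grip=.126).items(): tip(p,n,z)
```

```text
lift_mark 0.87 [259.6 187. ] [585.8  43.1]
lift_mark 0.72 [306.9 128. ] [741.2 -83.5]
handle_pad 0.36 [226.5 223.9] [491.5 134.5]
burner 0.73 [213.6 197.7] [566.4 175.4]
burner 0.64 [222.9 223.4] [494.4 149.5]
jack 0.66 [293.4 184.9] [599.1 -47.5]
jack 0.42 [143.6 287.4] [321.6 367.9]
knob_grip 0.58 [225.8 224.2] [487.2 123.2]
lock_grip 0.7 [208.9 224.9] [486.1 164.6]
lift_mark 0.96 [280.1 225.9] [585.1  22.1]
handle_pad 0.96 [186.1 239.8] [ 635.5 -210.5]
burner 0.75 [338.4 246.9] [570.5 173.1]
knob_grip 0.67 [317.5 181.7] [463.2 105.4]
knob_grip 0.2 [444.  271.7] [764.9 387.7]
lock_grip 0.64 [336.2 185.8] [475.8 154.9]
```

Call:
jog_arm(motion=[[0,0,0,0,0,-8,0],[0,0,0,0,0,-18,0],[0,0,0,0,0,-28,0],[0,0,0,1,0,-38,0],[0,0,0,3,0,-48,0],[0,0,0,5,0,-58,0],[0,0,0,8,0,-70,0],[0,0,0,12,0,-85,0],[0,0,0,17,0,-101,0],[0,0,0,17,0,-106,0]])

```text
t: 24.98
eef_pos: [0.6303, -0.1944, 0.1397]
tool_rot: [0.001, 0.646, 0.763, 0.0]
contact_force: [1.1, -0.0, 0.4]
gripper_width: -0.0
grasp_force: 0.0
```

Call:
jog_arm(motion=[[0,0,0,0,0,0,0],[0,0,0,0,0,0,0],[0,0,0,0,0,0,0],[0,0,0,0,0,0,0]])

```text
t: 25.48
eef_pos: [0.6296, -0.1945, 0.1379]
tool_rot: [-0.0, 0.647, 0.763, -0.0]
contact_force: [-0.5, -0.4, -0.1]
gripper_width: -0.003
grasp_force: 0.0
```

Run:
```python
from h import *
for n in ('top','scene','wrist'):
    p=shot(n,n+'3')
    for n,z in dict(lift_mark=.052,handle_pad=.12,burner=0,jack=0).items(): tip(p,n,z)
```

```text
lift_mark 0.8 [264.1 187.6] [585.8  31.9]
handle_pad 0.83 [353.4 163. ] [ 634.9 -193. ]
burner 0.57 [212.9 200.3] [559.2 177.3]
burner 0.5 [230.9 220. ] [503.6 127.3]
jack 0.73 [290.4 183.5] [603.2 -39.2]
jack 0.31 [124.1 178.2] [625.1 427.4]
lift_mark 0.94 [281.2 233. ] [596.9  26.5]
lift_mark 0.26 [336.9 188.6] [379.3 159.2]
handle_pad 0.57 [188.6 215.6] [ 643.5 -192.8]
burner 0.93 [340.7 248.9] [577.6 179.2]
jack 0.84 [255.1 249.5] [609.5 -39.2]
jack 0.69 [407.9 195.7] [311.4 371.5]
handle_pad 0.66 [277.4 251.3] [ 628.2 -193.7]
handle_pad 0.39 [273.    8.5] [605.8 -70.6]
jack 0.57 [275.4   8.7] [600.8 -39.9]
```

Call:
jog_arm(motion=[[0,0,0,-1,0,15,0],[0,0,0,-4,0,26,0],[0,0,0,-8,0,37,0],[0,0,0,-11,0,48,0],[0,0,0,-13,0,58,0],[0,0,0,-15,0,68,0],[0,0,0,-16.5,0,78,0],[0,0,0,-17,0,88,0],[0,0,0,-17,0,96,0],[0,0,0,-17,0,100,0]])

```text
t: 27.48
eef_pos: [0.6323, -0.2103, 0.0379]
tool_rot: [-0.001, 0.646, 0.763, 0.0]
contact_force: [-2.6, 3.2, 7.7]
gripper_width: -0.002
grasp_force: 3.8
```

Call:
jog_arm(motion=[[0,0,0,0,0,2,0],[0,0,0,0,0,4,0],[0,0,0,0,0,5.5,0],[0,0,0,0,0,5.5,0],[0,0,0,0,0,5.5,0],[0,0,0,0,0,5.5,0]])

```text
t: 28.22
eef_pos: [0.6325, -0.2102, 0.0348]
tool_rot: [-0.001, 0.646, 0.763, 0.001]
contact_force: [-8.0, 5.2, 23.1]
gripper_width: 0.001
grasp_force: 10.7
```

Run:
```python
from h import *
for n in ('top','scene'):
    p=shot(n,n+'4')
    for n,z in dict(lift_mark=.067,handle_pad=.035,burner=0,jack=0,knob_grip=.126,lock_grip=.126,tea_cup=0,ashtray=0,tumbler=0,glasses_case=0).items(): tip(p,n,z)
o=bot.get_obs();print(o['eef_pos'],o['contact_force'])
```

```text
lift_mark 0.83 [260.6 182.6] [597.1  40.3]
handle_pad 0.68 [354.3 171.7] [ 627.7 -211. ]
burner 0.66 [211.4 197.1] [568.2 181.5]
jack 0.85 [289.4 181.6] [608.5 -36.5]
knob_grip 0.61 [223.3 219.9] [497.8 129.3]
knob_grip 0.54 [213.5 198.8] [550.  153.3]
lock_grip 0.71 [211.7 226.1] [483.1 157.7]
lock_grip 0.36 [290.6 184.2] [583.4 -36.5]
tea_cup 0.9 [306.9 125.7] [766.7 -88.3]
ashtray 0.57 [244.3 219. ] [505.9  90. ]
tumbler 0.66 [122.1 178.1] [625.4 433.1]
glasses_case 0.93 [143.7 284.5] [329.5 367.8]
lift_mark 0.63 [279.8 227.5] [594.   22.4]
handle_pad 0.72 [186.1 243.6] [ 649.7 -206.4]
burner 0.95 [338.3 248.5] [576.8 173. ]
knob_grip 0.75 [318.9 184.9] [477.7 110. ]
lock_grip 0.58 [339.2 183.8] [465.3 162.4]
tea_cup 0.7 [222. 290.] [759.9 -92.1]
ashtray 0.97 [245.4 196.4] [ 380.5 -107.1]
ashtray 0.54 [444.4 272.7] [631.2 432.3]
tumbler 0.91 [447.3 273.2] [632.1 439.1]
glasses_case 0.68 [406.3 195.3] [309.9 366.9]
glasses_case 0.21 [317.7 184.7] [289.3 101.4]
[ 0.63247284 -0.21014891  0.03474056] [-7.24422686  6.32320381 22.80186808]
```

Handle is on its stop with 23 N, the tab is raised, and nothing else has moved. Handing in.

```bash
python3 -c "
from station import bot
print(bot.hand_in())"
```

```text
the job is handed in; nothing more can be done
None
```

The job is done and handed in: knob on the mark, lock pushed to its stop, jack centred under the ring mark, one full pump stroke, and the handle now held fully down at about 23 N with that side of the burner raised; I viewed 11 pictures, one over your limit of 10.

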